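# Put the screwdriver back in its slanted eyelet and shut the tool tray

## Robot

A 6-joint arm with a two-finger parallel gripper is mounted at the origin on the work surface. World frame = base frame: x ahead of the robot, y to its left, z up, the work surface at z = 0. Lengths are in m, angles in rad, forces in N, time in s.
With the tool pointing down it reaches from about 0.325 to 0.85 m from the base axis. Payload 15.5 kg.
Tool frame: the origin (TCP) lies midway between the tips of the shut fingers; the grasp point (between the pads) lies 19 mm behind it; z points along the fingers, y is the line along which they close (so a half turn about z gives the same grasp; the last joint's range is limited). The gripper opens to 91 mm and grips with 3 to 60 N. Pads are 32 mm wide; open, the fingers measure 118 mm over their backs; the gripper's body (76 mm by 178 mm) begins 60 mm behind the grasp point.
Start: joints at [-1.228, 0.494, 1.345, -0, 1.302, -0.096], TCP at [0.266, -0.566, 0.214] pointing down, gripper open.
Joint ranges: [-2.91, 2.91], [-0.82, 2.16], [0.22, 2.67], [-1.22, 4.37], [0.12, 2.79], [-3.08, 3.08]. Speed limits (rad/s): [1.89, 1.89, 2.57, 3.01, 3.01, 3.01].

## Interface

Orientations are given as a rotation vector (axis times angle).
In Python, from bench import * gives the robot as it stands.
- The arm moves only by the tool drive_tool, never from a script. Its arguments are lists of equal length, an entry for each row: "xyz": the shift along the tool's x, y, z in units of 300 mm (1.0 is 300 mm), a list of three; "spin": the turn about the tool's z in units of 0.5 rad (1.0 is 0.5 rad). A call has 1 to 5 rows; each row shifts and turns the commanded pose from where the row before left it, along the tool's axes as they then stand; what a row does not reach is not made up. A row lasts 1/10 s, in which the tool goes at most 50 mm and 8.59 degrees, less where a joint would pass 70% of its speed; a pose out of reach is approached as far as the arm can. A call with a number of a shift or a turn outside -1 to 1 is refused whole. A call with a gripper value outside its range is refused whole. "gripper" is the closure, from -1 (fully open) to 1 (shut), set as the call begins (left out, the last holds). The fingers move at their own pace and stop on an object; "grip_force" is the grip in N (left out, the last holds). Time passes only in rows, so rows that do not move let the fingers close. It gives the time, the measured TCP pose, the force, the opening and the grip force at its end, in the units of the state.
- read_state(): the state, without advancing time (a new reading comes with each control period).
- read_camera(name): name is "side" or "top" or "wrist"; returns a dict with "color" (480x640x3 uint8, red, green, blue), "z_map" (480x640 float32, m along the optical axis (not along the pixel's ray), 0 where there is no reading), "fx", "fy", "cx", "cy" (pixels), "rvec" (rotation vector, rad) and "tvec" (3), from world to camera coordinates, as OpenCV has them. Camera axes: x right, y down, z forward; pixel columns grow to the right and rows downward; lengths in m; the calibration is good to about 2 mm. The wrist camera is an equidistant fisheye: a pixel r from the principal point sees the ray r / f radians off the axis. A picture is of the moment at which its call begins.
- finish_job(): hands the job in; it is judged then, once.
The state is a dict: "t": time; "joint_positions": joint angles; "dq": joint speeds; "joint_efforts": joint torques, N m; "position": TCP position; "eef_rot": TCP orientation; "wrist_force": force on the tool from outside, world axes, zero at the start; "torque": the same for the moment, N m; "gripper_width": finger opening in m; "grasp_force": force on a finger pad.
Only numpy, scipy, OpenCV 4.12 (cv2) and the standard library are available. Lean on these libraries where they do the work, as an engineer would, in place of code of your own. Each camera call takes 0.05 s, during which the arm holds its last target. There are 200 camera calls.

## Task

Put the red screwdriver away: take it out of the wooden block, slide its shaft through the eyelet of the slanted steel plate in the open tray until the handle sits on the plate, and let go. Then push the tray fully shut under its clear cover with the screwdriver still home in the eyelet. Leave the bolt jar, the black light and the aluminium cap where they stand.

Things in the scene. Friction and masses are not known exactly. Their poses are not given: they have to be found in the camera images.
- driver: Stubby screwdriver, 135 mm, 60 g. Origin on its axis at the handle's lower end (shoulder); z along the axis from tip to handle. Round red handle 24 mm diameter, z = 0 to 75 mm (black band near the top); steel shaft 8 mm diameter, z = 0 to -60 mm, last 7 mm tapered to 3.6 mm. Starts upright in the block, shaft in the hole, shoulder on the block's top.
- block: Fixed wooden block 60 x 60 x 72 mm high with a vertical hole 10.5 mm wide and 68 mm deep in the middle of its top. Origin at the centre of its underside. It stands left or right of the tray.
- eyelet (a point): Centre of the eyelet's mouth on the upper face of a slanted steel plate (44 x 64 x 16 mm) on two legs in the tray; moves with it. Round through hole, 10.5 mm. z is the hole's axis, out of the mouth, leaning 30 degrees from vertical toward the tray's front; y is level, along the 64 mm side. The mouth is 79 mm above the worktop, 85 mm behind the tray's front face; free room below.
- tray_handle (a point): Middle of the tray's steel bar handle (100 mm long, about 10 mm thick, level, 35 mm out from the tray's front face, 38 mm above the worktop). The tray's blue front is 172 mm wide, 55 mm high. x points into the dock (shuts the tray), y left, z up.
- tray (a joint): How far the tray is pulled out, m: 0 = shut (front flush with the dock's front edge), stop at 0.16. Slides with about 2 N of friction; a push on the handle or front shuts it.
- dock: Fixed cover over the tray: two blue side panels 8 mm thick, 200 mm deep, 180 mm apart outside, 165 mm high, with a clear 6 mm top (its top at 171 mm), open at front and back. Origin at the centre of its underside; -x side is the front, where the tray comes out.
- jar: Open glass jar 66 mm diameter, 75 mm high with four steel bolts in it; origin at the centre of its underside. Leave it alone.
- light: Black plastic front light 71 x 40 x 40 mm with a round lens on its -x end; origin at the centre of its underside. Leave it alone.
- cap: Aluminium stem cap, a disc 32 mm diameter, 12 mm high; origin at the centre of its underside. Leave it alone.
Not all that is in view belongs to the job. What is meant by the driver is not yellow, and is the smaller of those in its own colour.

How it is judged:
By the outcome, as a careful person would: the job done as asked, in the order asked, and still so for the second after the job is handed in, with the robot touching nothing.
It also fails if it takes over 64 s, if anything falls off the work surface, if the arm or the gripper's body presses on something with over 40 N, if the wrist force passes 120 N, or if a joint passes its speed limit or range.

## Working session

There is one attempt and no reset: what is moved stays moved. The work goes in short steps, Python scripts to look and compute and a tool call to move; the robot and the scene stay as the last step left them, time stands still between calls to the robot, and variables do not carry over. Pictures are saved under pics/ and viewed, at most 13 in all, crops included, and the job is handed in when it is done.

Besides the shell and the picture viewer there is one more tool, called after "Call:" as name([rows], argument=value, ...), one row to a line, values as JSON. drive_tool: Moves the arm, as the interface text tells. Shifts and turns lie within -1 to 1; 1 stands for 300 mm of shift or 0.5 rad of turn. Its arguments: {"type":"object","properties":{"xyz":{"type":"array","items":{"type":"array","items":{"type":"number"}}},"spin":{"type":"array","items":{"type":"number"}},"gripper":{"type":"number"},"grip_force":{"type":"number"}},"required":["xyz","spin"]}

```bash
mkdir -p pics; ls
cat > h.py <<'E'
from bench import *
import numpy as np, cv2, sys
from scipy.spatial.transform import Rotation as R
def cam(n):
    c=read_camera(n); c['R']=cv2.Rodrigues(np.array(c['rvec'],float))[0]; c['t']=np.array(c['tvec'],float).ravel(); return c
def save(c,name,crop=None):
    im=c['color'][:,:,::-1]
    if crop: x0,y0,x1,y1,s=crop; im=cv2.resize(im[y0:y1,x0:x1],None,fx=s,fy=s)
    cv2.imwrite('pics/'+name,im)
def pts(c):  # world point map by depth (pinhole)
    v,u=np.mgrid[0:480,0:640]; z=c['z_map']
    p=np.stack([(u-c['cx'])/c['fx']*z,(v-c['cy'])/c['fy']*z,z],-1)
    return (p-c['t'])@c['R']
def ray(c,u,v,fish=False):
    x=(u-c['cx'])/c['fx'];y=(v-c['cy'])/c['fy']
    if fish:
        r=np.hypot(x,y); d=np.array([x/r*np.sin(r),y/r*np.sin(r),np.cos(r)])
    else: d=np.array([x,y,1.])
    return -c['R'].T@c['t'], c['R'].T@d
def onz(c,u,v,z,fish=False):
    o,d=ray(c,u,v,fish); return o+d*(z-o[2])/d[2]
def proj(c,p):
    q=c['R']@np.array(p)+c['t']; return q[0]/q[2]*c['fx']+c['cx'],q[1]/q[2]*c['fy']+c['cy']
E
python3 - <<'E'
from h import *
a=cam('top');b=cam('side')
im=np.hstack([a['color'],b['color']])
save(a,'top0.png');save(b,'side0.png')
for c in(a,b):print(c['fx'],c['cx'],c['cy'],-c['R'].T@c['t'],c['R'].round(2).tolist())
s=read_state();print(s)
E
```

```text
pics
554.0503849468103 318.3459131724957 230.67148920707132 [ 0.42897587 -0.02477224  1.17946402] [[-0.03, -1.0, 0.01], [-0.98, 0.02, -0.18], [0.18, -0.01, -0.98]]
451.6446913210629 317.6377942846729 241.32544010960947 [0.18774225 0.49608963 0.62091382] [[-0.77, -0.64, 0.02], [-0.41, 0.47, -0.78], [0.49, -0.61, -0.62]]
{'t': 0.1, 'joint_positions': array([-1.22747923e+00,  4.94143689e-01,  1.34603218e+00,  1.07702011e-06,
        1.30247885e+00, -9.55086766e-02]), 'dq': array([ 0.00105446, -0.00172376, -0.00228069, -0.00085219,  0.00064816,
        0.00056088]), 'joint_efforts': array([ 2.75479761e-03, -8.80240917e+01, -3.82541692e+01,  7.07907393e-02,
        4.83933231e-02, -2.80467771e-05]), 'position': array([ 0.26543952, -0.56548403,  0.21339634]), 'eef_rot': array([-3.06524556e+00, -6.83558582e-01,  2.04492519e-04]), 'wrist_force': array([-0.49247788, -0.33644514, -1.14244542]), 'torque': array([ 0.015591  ,  0.01994451, -0.02692353]), 'grasp_force': 0.0, 'gripper_width': 0.09116534982922854}
```

View pics/top0.png

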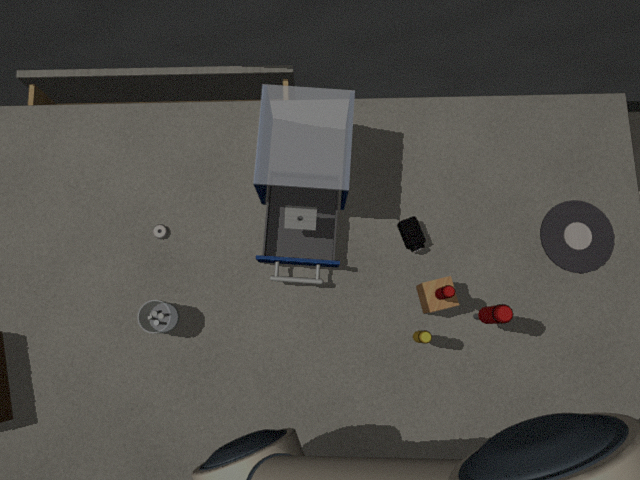

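View pics/side0.png

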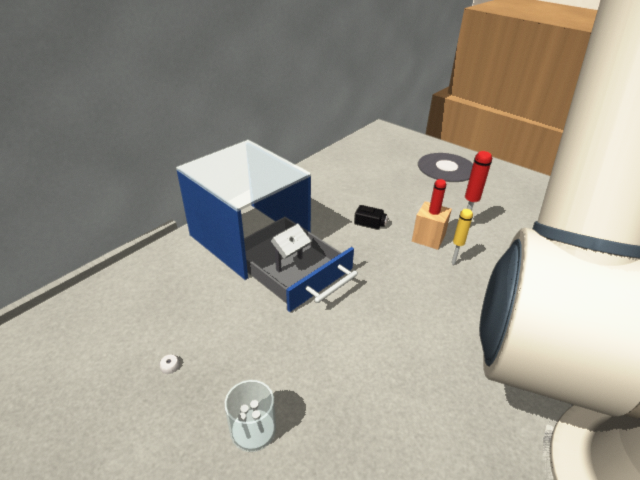

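The top view shows the tray with its eyelet at about (300,218), the bar handle at (297,280) and the block with the small red driver at (446,292). A larger red driver is at (500,314) and a yellow one at (424,337). In the side view the eyelet is at about (291,239), the block top at (433,210) and the small red driver at (438,195).

```bash
cat >> h.py <<'E'
def redmask(c):
    h=cv2.cvtColor(c['color'],cv2.COLOR_RGB2HSV); return ((h[...,0]<6)|(h[...,0]>174))&(h[...,1]>170)&(h[...,2]>60)
def blobs(m,amin=20):
    n,l,st,ce=cv2.connectedComponentsWithStats(m.astype(np.uint8)); return [(l==i,st[i],ce[i]) for i in range(1,n) if st[i][4]>=amin]
E
python3 - <<'E'
from h import *
np.set_printoptions(precision=4,suppress=True)
for n in('top','side'):
    c=cam(n);P=pts(c);print(n)
    for m,st,ce in blobs(redmask(c)):
        p=P[m]; t=p[p[:,2]>np.percentile(p[:,2],99)-.006]; print('red',ce,st,'zmax',np.percentile(p[:,2],99),'top',t.mean(0),'med',np.median(p,0))
    h=cv2.cvtColor(c['color'],cv2.COLOR_RGB2HSV)
    y=(h[...,0]>22)&(h[...,0]<33)&(h[...,1]>150)
    for m,st,ce in blobs(y): p=P[m];print('yel',ce,st[4],np.percentile(p[:,2],99),np.median(p,0))
    # block top: z~.072 near driver
    w=(h[...,0]>5)&(h[...,0]<22)&(h[...,1]>90)&(abs(P[...,2]-.072)<.008)&(P[...,1]<-.1)&(P[...,0]<.6)
    for m,st,ce in blobs(w,60):
        r=cv2.minAreaRect(P[m][:,:2].astype(np.float32)*1000);print('block',ce,st[4],r,np.median(P[m],0))
    if n=='top':
        pl=(P[...,2]>.055)&(P[...,2]<.1)&(P[...,0]>.35)&(abs(P[...,1])<.12)
        for m,st,ce in blobs(pl,60): p=P[m];print('plate?',ce,st,p.min(0),p.max(0),cv2.minAreaRect(p[:,:2].astype(np.float32)*1000))
        b=(h[...,0]>105)&(h[...,0]<130)&(h[...,1]>150)
        for m,st,ce in blobs(b,60): p=P[m];print('blue',ce,st,cv2.minAreaRect(p[:,:2].astype(np.float32)*1000),np.median(p[:,2]))
        hd=(P[...,2]>.025)&(P[...,2]<.055)&(np.abs(np.mgrid[0:480,0:640][0]-280)<8)&(np.abs(np.mgrid[0:480,0:640][1]-297)<40)
        for m,st,ce in blobs(hd,30): p=P[m];print('bar',ce,st,cv2.minAreaRect(p[:,:2].astype(np.float32)*1000))
    save(c,n+'1.png',(235,160,515,350,2.8) if n=='top' else (170,140,510,320,2.3))
E
```

```text
top
red [448.3832 290.9907] [443 286  12  11 107] zmax 0.15098202124645996 top [ 0.4995 -0.2785  0.1479] med [ 0.4991 -0.2773  0.1471]
red [438.4091 293.    ] [435 288   8  10  44] zmax 0.1267883226838261 top [ 0.4973 -0.2688  0.1237] med [ 0.4982 -0.2688  0.1035]
red [485.9276 313.9605] [478 307  16  15 152] zmax 0.16825461196060382 top [ 0.4535 -0.3486  0.166 ] med [ 0.4555 -0.3487  0.1314]
red [502.8943 313.5244] [494 306  19  16 246] zmax 0.19591430215139358 top [ 0.4543 -0.3631  0.1923] med [ 0.4541 -0.3611  0.1913]
yel [422.9394 336.4091] 66 0.13769139382767626 [ 0.4163 -0.2265  0.1332]
block [438.0425 294.2665] 683 ((499.4960021972656, -279.2885437011719), (58.82987594604492, 60.83633041381836), 12.448220252990723) [ 0.4938 -0.2719  0.0723]
plate? [300.2654 217.066 ] [284 205  33  25 712] [ 0.6372 -0.0363  0.0613] [0.6874 0.0298 0.0953] ((661.7280883789062, -3.9731826782226562), (63.909488677978516, 46.91851043701172), 84.28024291992188)
plate? [297.5731 259.4152] [256 255  84  10 342] [ 0.5651 -0.0805  0.055 ] [0.5882 0.0884 0.0656] ((577.0205688476562, 3.9660720825195312), (
[... 698 characters left out ...]
[466 163  24  39 554] zmax 0.1766480669076145 top [ 0.4329 -0.3029  0.1992] med [ 0.448  -0.3507  0.1352]
red [437.1924 196.5306] [430 179  16  35 343] zmax 0.14974883501830358 top [ 0.4813 -0.2383  0.1705] med [ 0.4941 -0.2707  0.1173]
yel [465.4595 214.4595] 37 0.13757755614618372 [ 0.4133 -0.2241  0.1342]
yel [459.9783 229.4565] 46 0.11998872028123284 [ 0.4153 -0.2214  0.101 ]
block [560.1933  83.8133] 150 ((546.6546630859375, -1300.341064453125), (23.801298141479492, 106.26378631591797), 85.21531677246094) [ 0.5449 -1.2995  0.072 ]
block [433.532  214.7397] 438 ((497.3789978027344, -278.91607666015625), (59.526187896728516, 63.36796569824219), 12.30296802520752) [ 0.4895 -0.2668  0.0728]
```

View pics/top1.png

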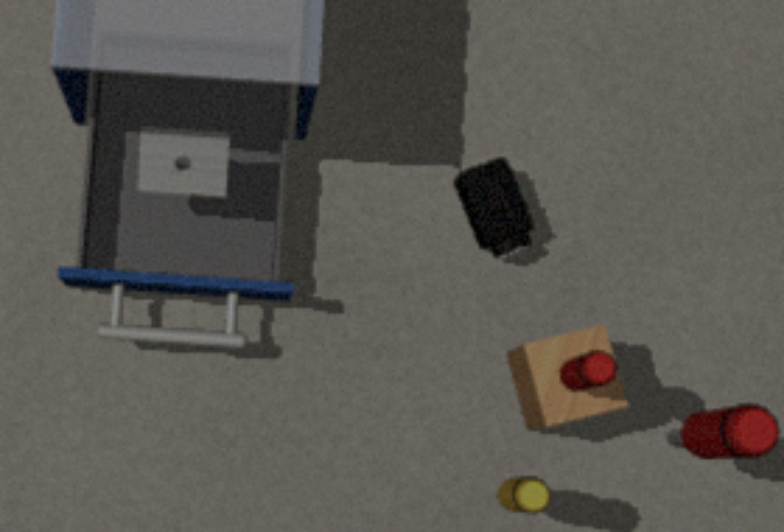

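The red driver in the block is at (0.499, -0.278) with its top at 0.147. The tray is yawed about -5.3°. I'll move over the driver now.

Call:
drive_tool([
  [0.13, -0.063, 0],
  [0.13, -0.063, 0],
  [0.13, -0.063, 0],
  [0.13, -0.063, 0],
  [0.13, -0.063, 0],
], spin=[0, 0, 0, 0, 0], gripper=-1)

```text
t: 0.7
position: [0.4027, -0.3959, 0.2139]
eef_rot: [-3.066, -0.683, -0.0]
wrist_force: [0.6, -0.9, -0.7]
gripper_width: 0.0913
grasp_force: 0.0
```

Call:
drive_tool([
  [0.13, -0.063, 0],
  [0.13, -0.063, 0],
  [0.13, -0.063, 0],
  [0.07, -0.034, 0],
  [0, 0, 0],
], spin=[0, 0, 0, 0, 0])

```text
t: 1.2
position: [0.5, -0.2757, 0.2138]
eef_rot: [-3.065, -0.689, -0.001]
wrist_force: [0.1, -1.2, -0.0]
gripper_width: 0.0913
grasp_force: 0.0
```

Call:
drive_tool([
  [-0.009, 0.007, 0.09],
  [0, 0, 0.1],
  [0, 0, 0.1],
  [0, 0, 0.08],
  [0, 0, 0],
], spin=[0, 0, 0, 0, 0])

```text
t: 1.7
position: [0.4948, -0.2808, 0.1002]
eef_rot: [-3.063, -0.682, 0.006]
wrist_force: [0.7, 0.1, 0.7]
gripper_width: 0.0909
grasp_force: 0.0
```

Call:
drive_tool([
  [0, 0, 0],
  [0, 0, 0],
  [0, 0, 0],
  [0, 0, 0],
  [0, 0, 0],
], spin=[0, 0, 0, 0, 0], gripper=1, grip_force=12)

```text
t: 2.2
position: [0.4971, -0.2814, 0.1035]
eef_rot: [3.066, 0.684, 0.001]
wrist_force: [-0.0, -0.4, 0.5]
gripper_width: 0.0539
grasp_force: 0.0
```

Call:
drive_tool([
  [0, 0, 0],
  [0, 0, 0],
  [0, 0, 0],
  [0, 0, 0],
  [0, 0, 0],
], spin=[0, 0, 0, 0, 0])

```text
t: 2.7
position: [0.4968, -0.2812, 0.1029]
eef_rot: [-3.066, -0.684, 0.0]
wrist_force: [0.7, -0.8, 0.2]
gripper_width: 0.0238
grasp_force: 12.0
```

Call:
drive_tool([
  [0, 0, -0.045],
  [0, 0, -0.045],
  [0, 0, -0.045],
  [0, 0, -0.038],
  [0, 0, 0],
], spin=[0, 0, 0, 0, 0])

```text
t: 3.2
position: [0.4975, -0.2817, 0.1561]
eef_rot: [3.065, 0.683, 0.002]
wrist_force: [0.3, 0.3, -1.6]
gripper_width: 0.0237
grasp_force: 12.0
```

Run:
```python
from h import *
c=cam('side'); save(c,'side2.png',(330,110,530,260,4)); s=read_state(); print(s['position'],s['gripper_width'],s['grasp_force'],s['joint_positions'])
```

```text
[ 0.49710819 -0.28143361  0.15520481] 0.023599281702137653 11.988956008435707 [-6.19674656e-01  4.82212234e-01  1.55264108e+00 -7.90945910e-07
  1.10563366e+00  5.12311779e-01]
```

View pics/side2.png

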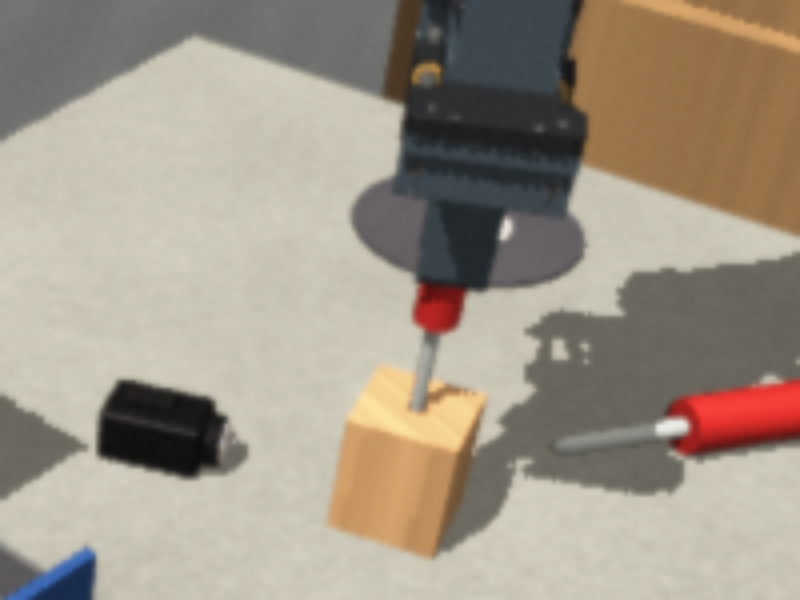

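The driver is out of the block except for its tip, at (415,408) in the crop, and is held well. The larger spare red driver has been knocked over and lies on the worktop at (740,420). Next I tilt the driver in the hole with a light grip.

Call:
drive_tool([
  [-0.018, 0, 0],
  [-0.018, 0, 0.001],
  [-0.018, 0, 0.002],
  [-0.018, 0, 0.003],
  [-0.018, 0, 0.004],
], spin=[0, 0, 0, 0, 0], gripper=1, grip_force=5)

```text
t: 3.75
position: [0.4718, -0.2929, 0.1516]
eef_rot: [-3.066, -0.683, 0.0]
wrist_force: [0.2, 1.0, 0.6]
gripper_width: 0.0239
grasp_force: 5.0
```

Call:
drive_tool([
  [-0.018, 0, 0.005],
  [-0.018, 0, 0.006],
  [-0.018, 0, 0.007],
  [-0.018, 0, 0.007],
  [-0.018, 0, 0.007],
], spin=[0, 0, 0, 0, 0])

```text
t: 4.25
position: [0.4476, -0.3044, 0.142]
eef_rot: [3.066, 0.684, 0.0]
wrist_force: [1.6, 0.8, -0.2]
gripper_width: 0.0234
grasp_force: 5.0
```

Call:
drive_tool([
  [0, 0, 0],
  [0, 0, 0],
], spin=[0, 0], grip_force=30)

```text
t: 4.45
position: [0.4479, -0.3043, 0.1422]
eef_rot: [-3.066, -0.683, 0.0]
wrist_force: [1.0, 0.5, -1.0]
gripper_width: 0.0232
grasp_force: 30.0
```

Run:
```python
from h import *
c=cam('side'); save(c,'side3.png',(330,110,640,320,2.5)); s=read_state(); print(s['position'],s['gripper_width'],s['grasp_force'],s['wrist_force'])
```

```text
[ 0.44800482 -0.30423604  0.14224102] 0.02330135086204109 29.999807436252013 [-0.74757311  0.1005248  -0.4514917 ]
```

View pics/side3.png

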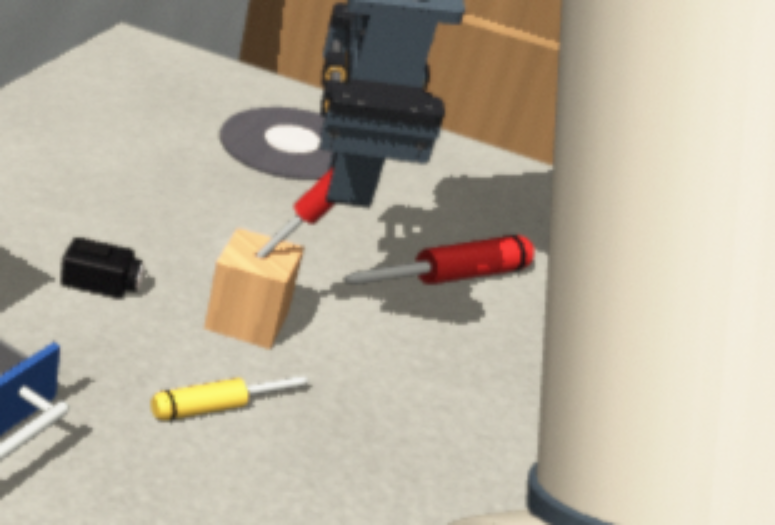

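The driver leans about 30° in the grip, with its tip at (262,255) in the crop. Both loose spare drivers lie on the table, out of the way. I'll withdraw along the axis, turn, and go to the tray.

Call:
drive_tool([
  [-0.025, 0, -0.043],
  [-0.025, 0, -0.043],
  [-0.025, 0, -0.043],
  [-0.02, 0, -0.035],
  [0, 0, 0],
], spin=[0, 0, 0, 0, 0])

```text
t: 5.0
position: [0.4221, -0.3174, 0.1934]
eef_rot: [3.064, 0.682, 0.003]
wrist_force: [0.3, -0.9, -0.9]
gripper_width: 0.0236
grasp_force: 30.0
```

Call:
drive_tool([
  [0, 0, -0.005],
  [0, 0, 0],
  [0, 0, 0],
  [0, 0, 0],
  [0, 0, 0],
], spin=[0.266, 0.266, 0.266, 0.266, 0])

```text
t: 5.5
position: [0.4221, -0.3162, 0.1927]
eef_rot: [-3.138, 0.151, 0.0]
wrist_force: [-0.2, 0.2, -0.8]
gripper_width: 0.0236
grasp_force: 30.0
```

Call:
drive_tool([
  [0.054, -0.136, 0],
  [0.054, -0.136, 0],
  [0.054, -0.136, 0],
  [0.054, -0.136, 0],
  [0.054, -0.136, 0],
], spin=[0, 0, 0, 0, 0])

```text
t: 6.0
position: [0.5223, -0.119, 0.1929]
eef_rot: [-3.138, 0.139, 0.0]
wrist_force: [0.3, -0.0, -1.4]
gripper_width: 0.0236
grasp_force: 30.0
```

Call:
drive_tool([
  [0.054, -0.136, 0],
  [0.054, -0.136, 0],
  [0.027, -0.068, 0],
  [0, 0, 0],
  [0, 0, 0],
], spin=[0, 0, 0, 0, 0])

```text
t: 6.5
position: [0.5714, -0.0228, 0.1926]
eef_rot: [3.138, -0.14, -0.001]
wrist_force: [-1.0, -0.9, -1.4]
gripper_width: 0.0233
grasp_force: 30.0
```

Run:
```python
from h import *
s=read_state(); print(s['position'],s['eef_rot'],s['gripper_width'],s['wrist_force'],s['t'])
c=cam('side'); save(c,'side4.png',(200,130,400,280,4))
c=cam('top'); save(c,'top4.png',(230,160,390,280,5))
```

```text
[ 0.57142103 -0.02276176  0.19263439] [ 3.13831583e+00 -1.39927429e-01 -9.01320405e-04] 0.02326142344762539 [-1.03106055 -0.94562567 -1.37443319] 6.5
```

View pics/side4.png

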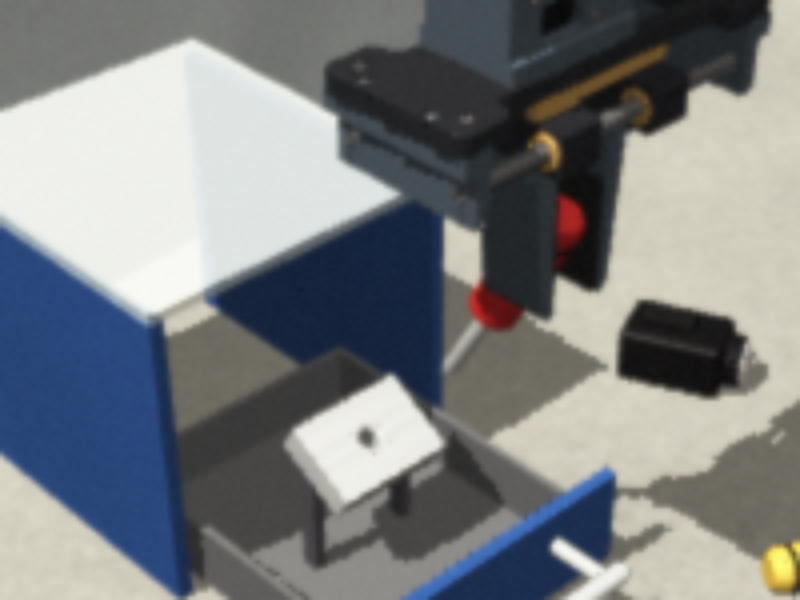

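```bash
cat > m.py <<'E'
from h import *
np.set_printoptions(precision=4,suppress=True)
c=cam('side');s=read_state();T=s['position'];Rt=R.from_rotvec(s['eef_rot']).as_matrix()
def plane(u,v):
    o,d=ray(c,u,v);n=Rt[:,1];return Rt.T@(o+d*(n@(T-o))/(n@d)-T)   # tool coords
E
python3 - <<'E'
from m import *
# eyelet: dark spot in the plate
def spot(c,x0,y0,x1,y1):
    g=cv2.cvtColor(c['color'],cv2.COLOR_RGB2GRAY)[y0:y1,x0:x1].astype(float)
    w=np.clip(np.percentile(g,75)-20-g,0,None); v,u=np.mgrid[y0:y1,x0:x1]; return (w*u).sum()/w.sum(),(w*v).sum()/w.sum()
e=spot(c,287,234,297,245); E1=onz(c,*e,.079); print('side eyelet',e,E1)
# shaft pixels: bright grey
im=c['color'].astype(int);
for v in range(208,226): print(v,im[v,306:324].mean(-1).astype(int))
t=cam('top'); e=spot(t,295,213,306,223); print('top eyelet',e,onz(t,*e,.079))
P=pts(t); 
pl=(P[...,2]>.055)&(P[...,2]<.1)&(P[...,0]>.62)&(P[...,0]<.7)&(abs(P[...,1])<.05)
p=P[pl];print(len(p),cv2.minAreaRect(p[:,:2].astype(np.float32)*1000))
print(spot(t,295,213,306,223), Rt)
E
```

```text
side eyelet (np.float64(291.17907106883047), np.float64(238.9082260772244)) [ 0.6583 -0.0043  0.079 ]
208 [ 41  40  48  50  64  96 103 104 104 104 101  99  98  95  84  78  68  62]
209 [ 40  42  49  51  65  94 100 101 104 103 104 104 112 124  98  75  67  61]
210 [ 40  40  47  50  64  97 101 102 105 104 107 114 145 172 129  86  66  57]
211 [ 40  40  49  50  63  95 102 102 101 104 109 138 175 175 148 100  73  66]
212 [ 38  42  47  52  66  96 103 102 102 106 122 171 180 157 123  93  89  89]
213 [ 41  42  48  50  65  98 104 103 102 115 158 174 161 133  98  92  99 101]
214 [ 40  42  49  50  65  96 103 103 110 142 175 168 140 105  86 100 104 105]
215 [ 40  42  46  52  64  98 104 106 127 171 170 148 113  91  94 102 102 103]
216 [ 39  43  47  51  63  96 105 119 158 173 154 120  92  90 102 103 102 102]
217 [ 42  39  47  51  64  98 114 147 169 157 128  97  89 101 105 105 104 101]
218 [ 40  40  47  51  66 105 143 174 165 135 102  87  99 104 106 102 103 102]
219 [ 38  41  48  53  70 124 170 169 144 109  90  96 102 104 105 104 103 104]
220 [ 40  41  46  51  76 147 167 150 118  90  91 104 105 106 105 103 103 104]
221 [ 40  41  48  52  84 146 151 124  96  86  99 107 109 107 104 103 102 105]
222 [ 40  42  48  54  82 136 128 101  91 101 105 106 108 105 104 104 106 107]
223 [ 41  40  48  55  74 105  97  93 100 103 106 106 107 104 103 104 105 105]
224 [ 40  40  49  52  76 100 102 103 103 103 104 105 105 104 104 105 107 107]
225 [ 40  40  48  53  73  99 106 106 108 106 105 105 104 103 103 104 107 107]
top eyelet (np.float64(nan), np.float64(nan)) [nan nan nan]
0 ((0.0, 0.0), (0.0, 0.0), 0.0)
(np.float64(nan), np.float64(nan)) [[ 0.9957 -0.0928 -0.0003]
 [-0.0928 -0.9957 -0.0001]
 [-0.0003  0.0001 -1.    ]]<stdin>:5: RuntimeWarning: invalid value encountered in scalar divide
```

View pics/top4.png

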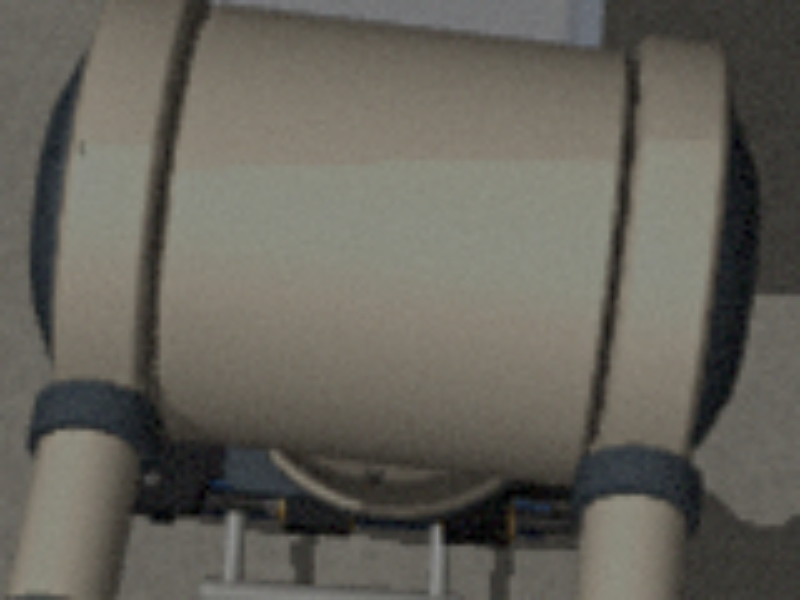

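The top camera is blocked by the arm. The side crop shows the shaft running from (485,325) to its tip near (447,370), and the eyelet at (367,436).

Run:
```python
from m import *
E=np.array([.658,-.0042,.079])
a=plane(317.7,214);b=plane(314.6,218);t=plane(311.3,222.8)
d=a-t;print(a*1000,b*1000,t*1000,'lean',np.degrees(np.arctan2(-d[0],-d[2])))
print('grasp-tip dist',np.linalg.norm(t-[0,0,-.019]),'lean gt',np.degrees(np.arctan2(t[0],t[2]+.019)))
print('eyelet in tool',Rt.T@(E-T)*1000)
q=c['R']
from m import proj
for L in(0,60,110): # predicted line for lean 30 from grasp pt, tip at 110
    pt=T+Rt@np.array([np.sin(np.pi/6)*L/1000,0,-.019+np.cos(np.pi/6)*L/1000]);print(L,proj(c,pt))
```

```text
[41.5602  0.     46.3807] [49.35   0.    59.403] [57.886  -0.     74.9555] lean 29.740709739358262
grasp-tip dist 0.11035591604246607 lean gt 31.63720780009936
eyelet in tool [ 84.4475 -27.6585 113.9676]
0 (np.float64(335.84489404428734), np.float64(192.52365369317747))
60 (np.float64(322.39235809884053), np.float64(210.56866872442023))
110 (np.float64(312.36294963924337), np.float64(224.02195568398122))
```

Call:
drive_tool([
  [0.034, -0.046, 0],
  [0.034, -0.046, 0.02],
  [0, 0, 0.04],
  [0, 0, 0.035],
  [0, 0, 0],
], spin=[0, 0, 0, 0, 0])

```text
t: 7.25
position: [0.5933, 0.0029, 0.1623]
eef_rot: [-3.138, 0.146, 0.005]
wrist_force: [0.1, -1.0, -0.0]
gripper_width: 0.0236
grasp_force: 30.0
```

Call:
drive_tool([
  [0, 0, 0],
  [0, 0, 0],
], spin=[0, 0])

```text
t: 7.45
position: [0.5946, 0.0025, 0.1647]
eef_rot: [3.138, -0.147, 0.001]
wrist_force: [0.8, -0.0, 0.0]
gripper_width: 0.0236
grasp_force: 30.0
```

Run:
```python
from m import *
save(c,'side5.png',(250,180,350,255,8))
E=np.array([.658,-.0042,.079]);print(T,s['eef_rot'],'eyelet in tool',Rt.T@(E-T)*1000,proj(c,E))
for L in(60,100,110,122):
    pt=T+Rt@np.array([np.sin(np.pi/6)*L/1000,0,-.019+np.cos(np.pi/6)*L/1000]);print(L,proj(c,pt))
```

```text
[0.5947 0.0024 0.1648] [ 3.1381 -0.1468  0.0009] eyelet in tool [63.6136  0.6973 85.8552] (np.float64(291.26352128782787), np.float64(238.98446044959522))
60 (np.float64(302.91484715564906), np.float64(224.65685322012646))
100 (np.float64(295.66866287136315), np.float64(234.81127779177137))
110 (np.float64(293.9425544231742), np.float64(237.23015610785615))
122 (np.float64(291.91372669708466), np.float64(240.073249424999))
```

View pics/side5.png

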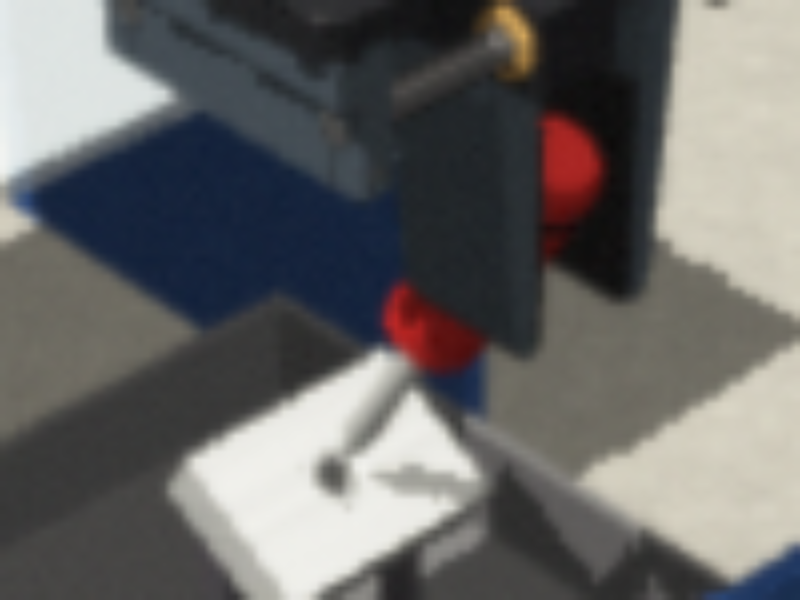

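Call:
drive_tool([
  [0.005, 0.002, 0],
  [0.009, 0, 0.016],
  [0.009, 0, 0.016],
  [0.009, 0, 0.016],
  [0, 0, 0],
], spin=[0, 0, 0, 0, 0], grip_force=10)

```text
t: 8.0
position: [0.6038, 0.0011, 0.149]
eef_rot: [-3.138, 0.146, 0.002]
wrist_force: [0.5, 0.7, -0.5]
gripper_width: 0.0238
grasp_force: 10.0
```

Call:
drive_tool([
  [0.006, 0, 0.01],
  [0.006, 0, 0.01],
  [0, 0, 0],
], spin=[0, 0, 0])

```text
t: 8.3
position: [0.6076, 0.0008, 0.1436]
eef_rot: [-3.138, 0.146, 0.001]
wrist_force: [-0.9, 0.4, -2.4]
gripper_width: 0.0235
grasp_force: 10.0
```

Run:
```python
from m import *
save(c,'side6.png',(250,180,350,255,8))
E=np.array([.658,-.0042,.079]);print(T,s['wrist_force'],'eyelet in tool',Rt.T@(E-T)*1000)
```

```text
[0.6076 0.0008 0.1438] [-0.6369 -0.1931 -2.7518] eyelet in tool [50.6611  0.3013 64.7397]
```

View pics/side6.png

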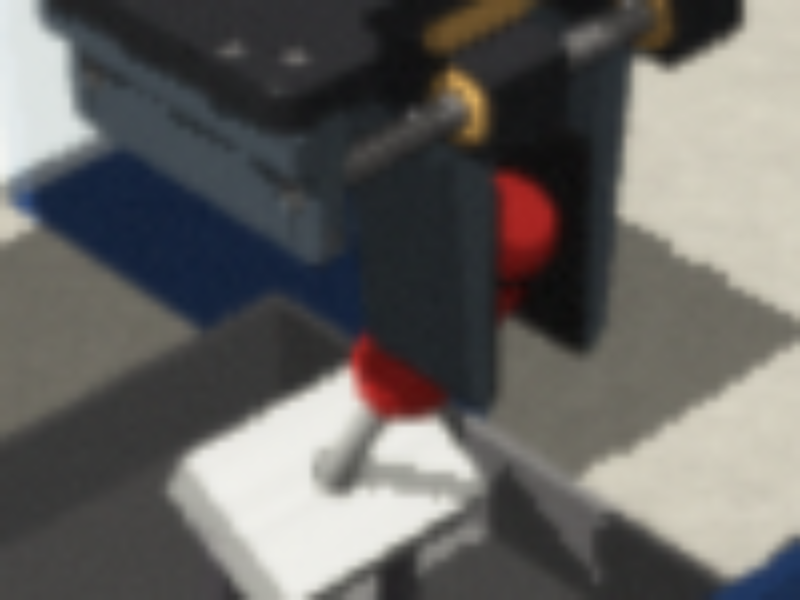

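The shaft is about 12 mm into the eyelet, at (335,475) in the crop, with low forces. I'll keep going down along the axis.

Call:
drive_tool([
  [0.008, 0, 0.013],
  [0.008, 0, 0.013],
  [0.008, 0, 0.013],
  [0.008, 0, 0.013],
  [0, 0, 0],
], spin=[0, 0, 0, 0, 0], grip_force=6)

```text
t: 8.85
position: [0.6173, -0.0001, 0.1277]
eef_rot: [3.138, -0.146, -0.001]
wrist_force: [-0.1, 0.2, -1.1]
gripper_width: 0.0236
grasp_force: 6.0
```

Call:
drive_tool([
  [0.008, 0, 0.013],
  [0.008, 0, 0.013],
  [0.008, 0, 0.013],
  [0.008, 0, 0.013],
  [0, 0, 0],
], spin=[0, 0, 0, 0, 0])

```text
t: 9.35
position: [0.6269, -0.001, 0.1122]
eef_rot: [-3.138, 0.146, 0.001]
wrist_force: [0.2, -0.2, -1.1]
gripper_width: 0.0238
grasp_force: 6.0
```

Run:
```python
from m import *
save(c,'side7.png',(250,180,350,255,8))
E=np.array([.658,-.0042,.079]);print(T,s['wrist_force'],'eyelet in tool',Rt.T@(E-T)*1000)
```

```text
[ 0.6268 -0.001   0.1125] [-0.0171  0.529  -2.3291] eyelet in tool [31.3721  0.2942 33.4558]
```

Call:
drive_tool([
  [0.008, 0, 0.013],
  [0.008, 0, 0.013],
  [0.003, 0, 0.005],
  [0, 0, 0],
], spin=[0, 0, 0, 0])

```text
t: 9.8
position: [0.6329, -0.0016, 0.1034]
eef_rot: [3.138, -0.146, 0.001]
wrist_force: [-0.3, 0.3, -0.4]
gripper_width: 0.0238
grasp_force: 6.0
```

Call:
drive_tool([
  [0.002, 0, 0.003],
  [0.002, 0, 0.003],
  [0, 0, 0],
], spin=[0, 0, 0])

```text
t: 10.1
position: [0.6342, -0.0017, 0.1023]
eef_rot: [3.138, -0.146, 0.002]
wrist_force: [-0.5, 0.5, 5.1]
gripper_width: 0.0238
grasp_force: 6.0
```

Run:
```python
from m import *
save(c,'side7.png',(250,180,350,255,8))
E=np.array([.658,-.0042,.079]);print(T,s['wrist_force'],'eyelet in tool',Rt.T@(E-T)*1000)
```

```text
[ 0.6342 -0.0017  0.1023] [-0.3682  0.3842  4.8609] eyelet in tool [23.9039  0.3079 23.2871]
```

View pics/side7.png

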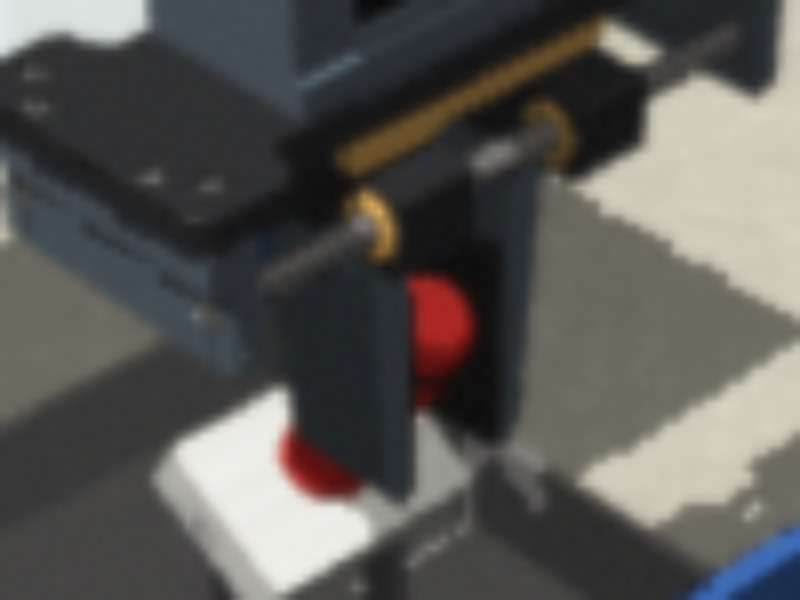

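The handle's shoulder sits on the plate (about (310,480) in the crop) and the tool feels 5 N from contact. Releasing now.

Call:
drive_tool([
  [0, 0, 0],
  [0, 0, 0],
  [0, 0, 0],
  [0, 0, 0],
  [0, 0, 0],
], spin=[0, 0, 0, 0, 0], gripper=-0.3)

```text
t: 10.65
position: [0.6335, -0.0016, 0.1016]
eef_rot: [3.138, -0.146, -0.0]
wrist_force: [0.2, 0.1, 0.6]
gripper_width: 0.0585
grasp_force: 0.0
```

Call:
drive_tool([
  [0, 0, 0],
  [0, 0, -0.1],
  [0, 0, -0.15],
  [0, 0, -0.15],
  [0, 0, 0],
], spin=[0, 0, 0, 0, 0])

```text
t: 11.15
position: [0.6365, -0.0019, 0.2282]
eef_rot: [3.138, -0.146, 0.015]
wrist_force: [1.1, 0.6, -0.3]
gripper_width: 0.0591
grasp_force: 0.0
```

Call:
drive_tool([
  [-0.15, 0, 0],
  [-0.15, 0, 0],
  [-0.15, 0, 0],
  [-0.1, 0, 0],
  [0, 0, 0],
], spin=[0, 0, 0, 0, 0], gripper=1)

```text
t: 11.65
position: [0.4653, 0.0143, 0.2217]
eef_rot: [-3.138, 0.146, 0.004]
wrist_force: [0.4, -0.5, -0.0]
gripper_width: 0.0221
grasp_force: 0.0
```

Run:
```python
from m import *
print(T,s['eef_rot'],s['gripper_width'])
a=c['color'][130:330,200:400];t=cam('top');b=t['color'][160:360,230:430]
cv2.imwrite('pics/b8.png',cv2.resize(np.hstack([a,b])[:,:,::-1],None,fx=2,fy=2))
P=pts(t);m=redmask(t)
for k,st,ce in blobs(m):print(ce,np.median(P[k],0))
pl=(P[...,2]>.05)&(P[...,2]<.065)&(P[...,0]>.56)&(P[...,0]<.6)&(abs(P[...,1])<.1)
if pl.sum()>50: print('front',cv2.minAreaRect(P[pl][:,:2].astype(np.float32)*1000))
```

```text
[0.4678 0.014  0.2219] [-3.1381  0.1462  0.0003] 0.017816539732737294
[298.6981 215.7736] [ 0.655  -0.0021  0.1142]
[297.9688 227.1146] [ 0.6272 -0.0005  0.1449]
[537.9672 354.0121] [ 0.375  -0.4816  0.0322]
[559.8714 368.6   ] [ 0.3445 -0.5219  0.0317]
```

View pics/b8.png

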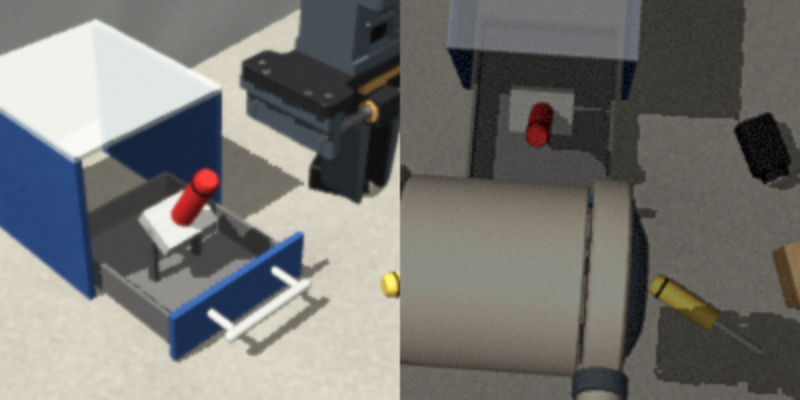

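The driver is home in the eyelet: crop (190,195) in the side view, (540,125) in the top view. I'll lower the shut fingers in front of the bar handle and push.

Call:
drive_tool([
  [0, 0, 0.133],
  [0, 0, 0.133],
  [0, 0, 0.133],
  [0, 0, 0.133],
  [0, 0, 0.133],
], spin=[0, 0, 0, 0, 0])

```text
t: 12.25
position: [0.4707, 0.0136, 0.0204]
eef_rot: [3.138, -0.146, 0.002]
wrist_force: [1.4, 0.1, -0.1]
gripper_width: 0.0004
grasp_force: 0.0
```

Call:
drive_tool([
  [0, 0, 0],
  [0.04, 0, 0],
  [0.04, 0, 0],
  [0.03, 0, 0],
  [0.02, 0, 0],
], spin=[0, 0, 0, 0, 0])

```text
t: 12.75
position: [0.5106, 0.0099, 0.0237]
eef_rot: [3.138, -0.146, 0.006]
wrist_force: [-0.1, 0.3, -0.2]
gripper_width: 0.0002
grasp_force: 0.0
```

Call:
drive_tool([
  [0.02, 0, 0],
  [0.02, 0, 0],
  [0.03, 0, 0],
  [0.03, 0, 0],
  [0.03, 0, 0],
], spin=[0, 0, 0, 0, 0])

```text
t: 13.25
position: [0.5476, 0.0064, 0.0222]
eef_rot: [3.138, -0.146, -0.001]
wrist_force: [-1.7, -0.1, 2.4]
gripper_width: 0.0004
grasp_force: 1.3
```

Call:
drive_tool([
  [0.03, 0, 0],
  [0.03, 0, 0],
  [0.03, 0, 0],
  [0.03, 0, 0],
  [0.03, 0, 0],
], spin=[0, 0, 0, 0, 0])

```text
t: 13.75
position: [0.5925, 0.0022, 0.0222]
eef_rot: [3.138, -0.146, -0.0]
wrist_force: [-2.5, -0.3, 1.2]
gripper_width: 0.0003
grasp_force: 1.3
```

Call:
drive_tool([
  [0.03, 0, 0],
  [0.03, 0, 0],
  [0.03, 0, 0],
  [0.03, 0, 0],
  [0.03, 0, 0],
], spin=[0, 0, 0, 0, 0])

```text
t: 14.25
position: [0.6373, -0.002, 0.0222]
eef_rot: [3.138, -0.146, -0.0]
wrist_force: [-3.7, -1.4, 0.8]
gripper_width: 0.0006
grasp_force: 1.3
```

Run:
```python
from m import *
print(T,s['wrist_force'])
save(c,'side9.png',(150,120,400,320,3))
```

```text
[ 0.639  -0.0022  0.0223] [ 1.115  -0.6268  0.5838]
```

View pics/side9.png

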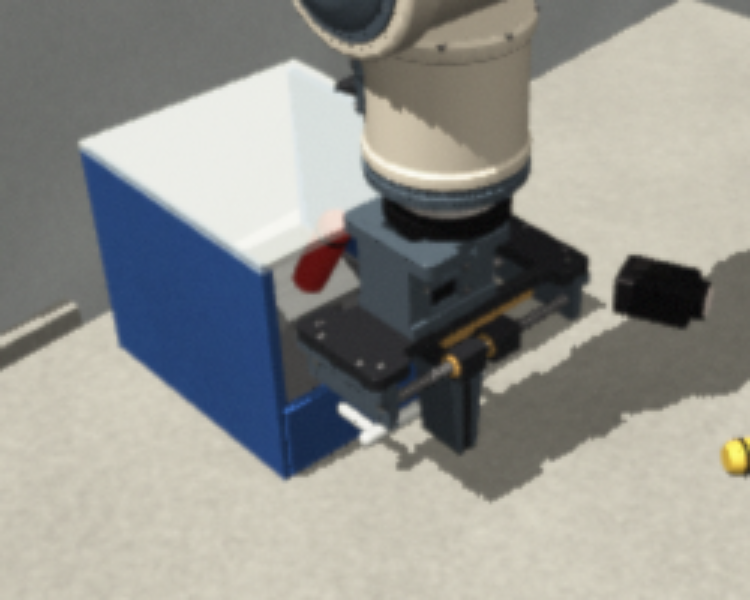

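The tray is nearly shut and the driver is still in place under the cover at about (325,265) in the crop. Last few mm in small steps.

Call:
drive_tool([
  [0.01, 0, 0],
  [0.01, 0, 0],
  [0.01, 0, 0],
  [0, 0, 0],
], spin=[0, 0, 0, 0])

```text
t: 14.7
position: [0.6418, -0.0023, 0.0219]
eef_rot: [-3.138, 0.146, 0.012]
wrist_force: [-21.0, 1.2, 15.2]
gripper_width: 0.0006
grasp_force: 10.3
```

Call:
drive_tool([
  [0.01, 0, 0],
  [0.01, 0, 0],
  [0, 0, 0],
], spin=[0, 0, 0])

```text
t: 15.0
position: [0.6421, -0.0023, 0.0217]
eef_rot: [-3.138, 0.146, 0.028]
wrist_force: [-50.9, 2.6, 42.6]
gripper_width: 0.0007
grasp_force: 26.2
```

Run:
```python
from m import *
P=pts(c)
# front-left corner: gap of tray front vs panel edge, along the tray axis
X=np.array([.9957,-.0928,0]);Y=np.array([.0928,.9957,0])
h=cv2.cvtColor(c['color'],cv2.COLOR_RGB2HSV); b=(h[...,0]>105)&(h[...,0]<130)&(h[...,1]>120)
q=P[b];xs=q@X;ys=q@Y
for lo,hi in((.01,.02),(.025,.035),(.04,.05),(.07,.08),(.10,.11),(.13,.14)):
    k=(q[:,2]>lo)&(q[:,2]<hi)&(xs>.5)&(xs<.85)&(ys>.06)&(ys<.2); print(lo,k.sum(),np.percentile(xs[k],[0,2,10]) if k.sum() else '', np.percentile(ys[k],[5,95]) if k.sum() else '')
print(T,s['wrist_force'])
```

```text
0.01 233 [0.6941 0.6951 0.6958] [0.0976 0.1471]
0.025 228 [0.6928 0.695  0.6957] [0.1077 0.1473]
0.04 230 [0.694  0.6954 0.696 ] [0.1084 0.1472]
0.07 175 [0.6563 0.696  0.6992] [0.1431 0.1473]
0.1 188 [0.6945 0.6959 0.6987] [0.1436 0.1472]
0.13 201 [0.6033 0.6952 0.6983] [0.143  0.1475]
[ 0.6421 -0.0023  0.0217] [-50.5985   1.2247  41.0808]
```

The front is flush with the dock panels at 0.695. Backing off at once.

Call:
drive_tool([
  [-0.02, 0, 0],
  [-0.05, 0, 0],
  [-0.1, 0, 0],
  [-0.1, 0, 0],
  [-0.1, 0, 0],
], spin=[0, 0, 0, 0, 0])

```text
t: 15.55
position: [0.54, 0.0072, 0.0223]
eef_rot: [-3.138, 0.146, -0.001]
wrist_force: [0.6, 0.1, -0.0]
gripper_width: 0.0003
grasp_force: 0.0
```

Call:
drive_tool([
  [-0.05, 0, -0.1],
  [0, 0, -0.1],
  [0, 0, -0.1],
  [0, 0, 0],
  [0, 0, 0],
], spin=[0, 0, 0, 0, 0])

```text
t: 16.05
position: [0.5264, 0.0085, 0.1126]
eef_rot: [3.138, -0.146, 0.003]
wrist_force: [-0.3, -0.4, -0.9]
gripper_width: 0.0002
grasp_force: 0.0
```

Run:
```python
from m import *
print(T,s['wrist_force'],s['t'])
P=pts(c)
X=np.array([.9957,-.0928,0]);Y=np.array([.0928,.9957,0])
h=cv2.cvtColor(c['color'],cv2.COLOR_RGB2HSV); b=(h[...,0]>105)&(h[...,0]<130)&(h[...,1]>120)
q=P[b];xs=q@X;ys=q@Y
for a,z in(((-.04,.05),(.01,.05)),((.08,.13),(.01,.05)),((.138,.15),(.07,.14))):
    k=(q[:,2]>z[0])&(q[:,2]<z[1])&(xs>.5)&(xs<.85)&(ys>a[0])&(ys<a[1]);print(a,k.sum(),np.percentile(xs[k],[2,10,50]) if k.sum() else '')
for k,st,ce in blobs(redmask(c)|((h[...,0]<8)|(h[...,0]>172))&(h[...,1]>90)&(h[...,2]>40)):print('red',ce,st[4],np.median(P[k],0))
save(c,'side10.png',(130,100,400,302,2.9))
```

```text
[0.5259 0.0085 0.1118] [-0.2453 -0.3521 -0.1604] 16.1
(-0.04, 0.05) 334 [0.6945 0.6954 0.6973]
(0.08, 0.13) 251 [0.6947 0.6952 0.6963]
(0.138, 0.15) 1308 [0.6959 0.6995 0.7614]
red [254.488  207.7831] 166 [ 0.7612 -0.0062  0.1033]
red [520.1008 213.088 ] 625 [ 0.3692 -0.4731  0.0279]
```

View pics/side10.png

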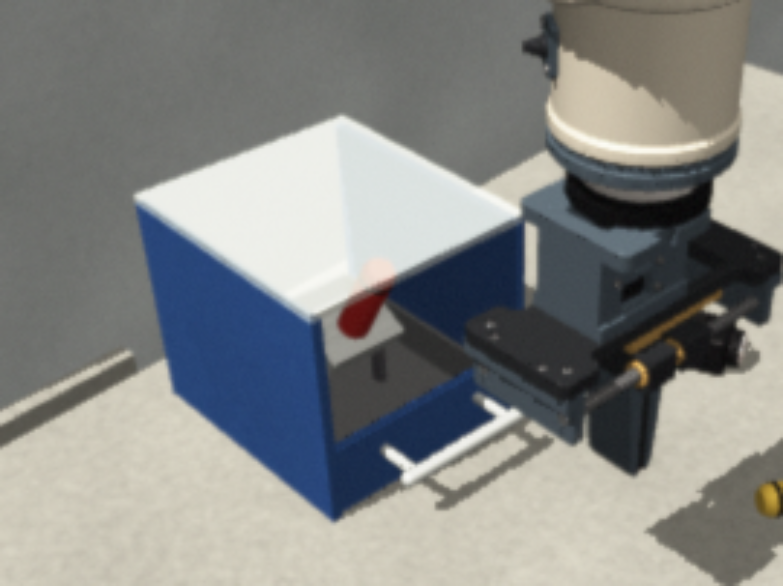

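The tray front is flush with the dock, and the driver stands in the eyelet on the plate at (365,310). The robot touches nothing, so I'm handing in.

```bash
python3 -c "
from bench import *
print(finish_job())"
```

```text
the job is handed in; nothing more can be done
None
```

The red screwdriver is seated in the eyelet with its handle on the plate, the tray is shut flush with the dock, and the job was handed in at about 16 s; on the final push the wrist force reached about 66 N against the tray's end stop (under the 120 N limit), and the two spare drivers (large red, yellow) fell over but stayed on the worktop.

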